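Lay the long tube in the welding saddles

ROBOT

A 6-joint arm with a two-finger parallel gripper is mounted at the origin on a cart in front of the work surface, level with it; the furniture and walls round the work are solid. World frame = base frame: x ahead of the robot, y to its left, z up, the work surface at z = 0. Lengths are in mm, angles in rad, forces in N, time in s.
With the tool pointing down it reaches from about 350 to 975 mm from the base axis. Payload 7.1 kg.
Tool frame: the origin (TCP) lies at the very end of the fingers, on their centre line; the grasp point (between the pads) lies 19 mm behind it; z points along the fingers, y is the line along which they close (so a half turn about z gives the same grasp; the last joint's range is limited). The gripper opens to 88 mm and grips with 3 to 60 N. Pads are 20 mm wide; open, the fingers measure 115 mm over their backs; the gripper's body (75 mm by 178 mm) begins 61 mm behind the grasp point.
Start: joints at [1.236, 0.423, 1.63, -0, 1.089, -0.019], TCP at [194.079, 594.086, 222.675] pointing down, gripper open.
Joint ranges: [-3, 3], [-0.9, 2.11], [0.09, 2.58], [-1.31, 4.45], [0.11, 2.69], [-2.54, 2.54]. Speed limits (rad/s): [2.39, 2.39, 3.01, 3.14, 3.14, 3.14].

INTERFACE

Orientations are given as a rotation vector (axis times angle).
In Python, from workcell import * gives the robot as it stands.
- The arm moves only by the tool step_arm, never from a script. Its argument "deltas" is a list of rows, each a list of 3 entries, a list of its own where there are three numbers: the shift along the tool's x, y, z in units of 300 mm (1.0 is 300 mm), then the turn, a rotation vector about the tool's x, y, z in units of 1.5 rad (1.0 is 1.5 rad), then the gripper command: -1 is shut, 1 is fully open, values between are in proportion. In form: [[[dx, dy, dz], [rx, ry, rz], gripper], ...]. A call has 1 to 20 rows; each row is the pose to reach, as a shift and turn from the pose commanded when the call began, along the tool's axes at that moment; what a row does not reach only later rows make up. A row lasts 1/12 s, in which the tool goes at most 41.7 mm and 7.16 degrees, less where a joint would pass 70% of its speed; a pose out of reach is approached as far as the arm can. A call with a number of a shift or a turn outside -1 to 1 is refused whole. A call with a gripper value outside its range is refused whole. The fingers move at their own pace and stop on an object; the grip force is fixed at half the most. Time passes only in rows, so rows that repeat a pose let the fingers close. It gives the time, the measured TCP pose, the force, the opening and the grip force at its end, in the units of the state.
- get_obs(): the state, without advancing time (a new reading comes with each control period).
- get_image(name): name is "scene" or "side" or "wrist"; returns a dict with "pixels" (400x640x3 uint8, red, green, blue), "fx", "fy", "cx", "cy" (pixels), "dist_coeffs" ([k1, k2, p1, p2, k3] as OpenCV has them; the pictures are not rectified), "T" (4x4, takes a point from camera to world coordinates). Camera axes: x right, y down, z forward; pixel columns grow to the right and rows downward; lengths in mm; the calibration is good to about 2 mm. A picture is of the moment at which its call begins. There is no depth.
- close_job(): hands the job in; it is judged then, once.
The state is a dict: "t": time; "qpos": joint angles; "qvel": joint speeds; "joint_torque": joint torques, N m; "ee_pos": TCP position; "orientation": TCP orientation; "ft_force": force on the tool from outside, world axes, zero at the start; "moment": the same for the moment, N m; "width": finger opening in mm; "grasp_force": force on a finger pad.
Only numpy, scipy, OpenCV 4.12 (cv2) and the standard library are available. Lean on these libraries where they do the work, as an engineer would, in place of code of your own. Each camera call takes 0.05 s, during which the arm holds its last target. There are 200 camera calls.

TASK

Lay the long pale steel tube, which lies on the bench, across the two black saddles that stand on one base bar, so that it is seated in both saddles and sticks out about equally at each end. Lower it in rather than drop it, let go, and leave the shorter black tube lying where it is.

Things in the scene. Friction and masses are not known exactly. Their poses are not given: they have to be found in the camera images.
- long_tube_mid (a point): Centre of the long pale grey tube (215 mm long, 64 mm outside diameter, hollow, about 0.6 kg) lying on the bench to the right of the base bar, roughly parallel to the bench's front edge. Half-way along the tube, on its axis, 32 mm above the bench; z axis along the tube. It lies still but can roll if pushed.
- cradle: Dark steel base bar (200 x 90 x 12 mm) fixed to the bench; two equal black U saddles on it, 55 mm either side of its middle, open upward, each 26 mm long, 106 mm across, tips 143 mm above the bench; 84 mm free between them. Origin: centre of the bar's underside; x along bar and troughs, z up. A tube seated in both has its axis along x at y = 0, 127 mm above the bench.
- long_tube: The same long pale tube, this point lying on its axis at one end; its z axis runs along the tube toward the other end, 215 mm away.
- black_tube_mid (a point): Centre of the shorter black tube (150 mm long, 66 mm diameter), to be left alone, lying on the bench about 0.18 m in front of or behind the long tube; which of the two is nearer the robot varies. Half-way along it, on its axis, 33 mm above the bench; z axis along the tube.

How it is judged (in metres and radians):
At the end, for the whole second after the job is handed in: The long tube rests in both saddles, released and still: its middle within 25 mm of the middle of the bar lengthwise, within 10 mm sideways and within 10 mm of its seated height of 127 mm, its axis within 0.15 rad (about 9 degrees) of the bar's, its weight on the saddles (x of long_tube_mid in the frame of cradle between -0.025 and 0.025 m and y of long_tube_mid in the frame of cradle between -0.01 and 0.01 m and z of long_tube_mid in the frame of cradle between 0.117 and 0.137 m and angle between the z axis of long_tube_mid and the x axis of cradle, either way round below 0.15 rad and contact force between long_tube and cradle above 2 N and linear speed of long_tube below 0.03 m/s); the robot touches nothing.
It fails at once if the long tube is dropped (falls free by more than about 25 mm) (linear speed of long_tube above 0.7 m/s and contact force between the fingers and long_tube below 0.1 N).
It fails at once if the shorter black tube is moved by more than 50 mm (distance of black_tube_mid from where it was at the start of the episode above 0.05 m).
It also fails if it takes over 40 s, if anything falls off the work surface, if the arm or the gripper's body presses on something with over 40 N, if the wrist force passes 120 N, or if a joint passes its speed limit or range.

## Working session

There is one attempt and no reset: what is moved stays moved. The work goes in short steps, Python scripts to look and compute and a tool call to move; the robot and the scene stay as the last step left them, time stands still between calls to the robot, and variables do not carry over. Pictures are saved under pics/ and viewed, at most 10 in all, crops included, and the job is handed in when it is done.

Besides the shell and the picture viewer there is one more tool, called after "Request:" as name(argument=value, ...) on one line, values as JSON. step_arm: Moves the arm, as the interface text tells. Its arguments: {"type":"object","properties":{"deltas":{"type":"array","items":{"type":"array"}}},"required":["deltas"]}

```bash
mkdir -p pics; cat > h.py <<'E'
from workcell import *
import numpy as np, cv2, pickle
def snap(n,f):
    im=get_image(n); cv2.imwrite(f'pics/{f}.png',im['pixels'][:,:,::-1]); pickle.dump(im,open(f'pics/{f}.pkl','wb')); return im
def load(f): return pickle.load(open(f'pics/{f}.pkl','rb'))
def ray(im,uv):
    K=np.array([[im['fx'],0,im['cx']],[0,im['fy'],im['cy']],[0,0,1.]])
    p=cv2.undistortPoints(np.array(uv,float).reshape(-1,1,2),K,np.array(im['dist_coeffs'],float)).reshape(-1,2)
    T=np.array(im['T']); d=np.c_[p,np.ones(len(p))]@T[:3,:3].T
    return T[:3,3],d/np.linalg.norm(d,axis=1)[:,None]
def onz(im,uv,z):
    o,d=ray(im,uv); return o+d*((z-o[2])/d[:,2])[:,None]
def tri(im1,u1,im2,u2):
    o1,d1=ray(im1,u1); o2,d2=ray(im2,u2); out=[]
    for a,b in zip(d1,d2):
        s=np.linalg.lstsq(np.c_[a,-b],o2-o1,rcond=None)[0]
        p,q=o1+a*s[0],o2+b*s[1]; out.append([*((p+q)/2),np.linalg.norm(p-q)])
    return np.array(out)
E
python3 - <<'E'
from h import *
np.set_printoptions(precision=3,suppress=True)
a=snap('scene','s0');b=snap('side','d0');w=snap('wrist','w0')
for i in (a,b,w): print(i['T'],i['fx'])
print(get_obs())
v=np.vstack([cv2.imread(f'pics/{f}.png') for f in ('s0','d0')]); 
cv2.imwrite('pics/c0.png',cv2.resize(v[:, :],(480,600)))
E
```

```text
[[   0.703   -0.531    0.474   96.759]
 [  -0.712   -0.516    0.477 -538.417]
 [  -0.009   -0.672   -0.74   757.933]
 [   0.       0.       0.       1.   ]] 397.3200507111352
[[ -0.983  -0.092   0.161 385.853]
 [ -0.185   0.554  -0.812 565.533]
 [ -0.015  -0.827  -0.561 539.01 ]
 [  0.      0.      0.      1.   ]] 405.3812900551297
[[  0.312   0.907   0.284 114.805]
 [  0.95   -0.297  -0.095 619.357]
 [ -0.002   0.299  -0.954 384.805]
 [  0.      0.      0.      1.   ]] 285.0425554392048
{'t': 0.15, 'qpos': array([ 1.236,  0.424,  1.63 , -0.   ,  1.089, -0.019]), 'qvel': array([-0.   , -0.003, -0.001,  0.   ,  0.001,  0.001]), 'joint_torque': array([ -0.001, -54.499, -27.392,   0.064,   0.02 ,  -0.   ]), 'ee_pos': array([193.945, 593.716, 222.088]), 'orientation': array([-0.494, -3.102,  0.002]), 'ft_force': array([-0.325,  0.243,  0.02 ]), 'moment': array([-0.028,  0.068,  0.015]), 'grasp_force': 0.0, 'width': 88.0999883882224}
```

View pics/s0.png

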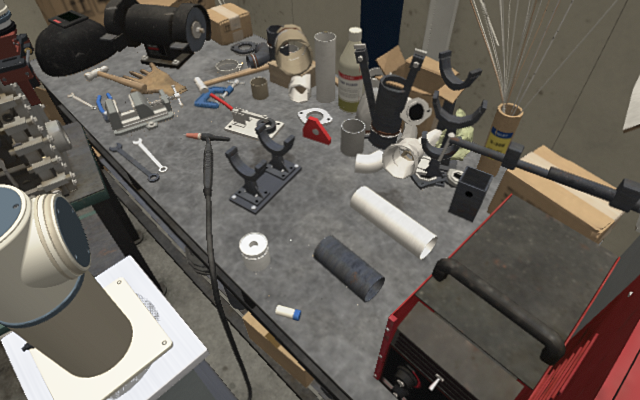

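View pics/d0.png

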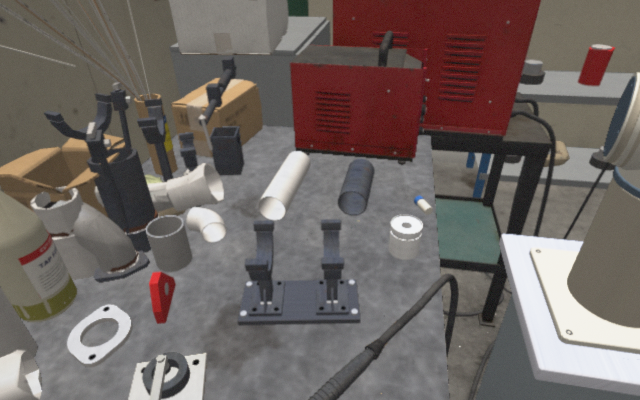

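View pics/w0.png

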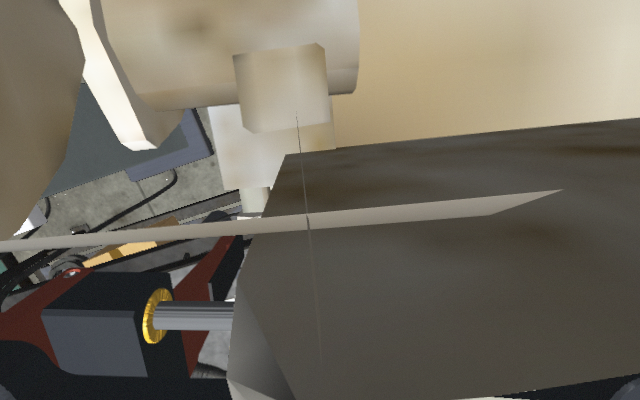

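```bash
python3 - <<'E'
from h import *
a=load('s0');b=load('d0')
A=a['pixels'][:,:,::-1];B=b['pixels'][:,:,::-1]
def crop(I,x,y,w,h,s): return cv2.resize(I[y:y+h,x:x+w],None,fx=s,fy=s,interpolation=cv2.INTER_CUBIC)
t=np.hstack([crop(A,220,115,100,100,3),crop(B,230,210,140,100,3),np.zeros((300,80,3),np.uint8)])
u=np.hstack([crop(A,340,177,100,100,3),crop(B,250,140,140,100,3),np.zeros((300,80,3),np.uint8)])
cv2.imwrite('pics/c1.png',np.vstack([t,u]))
for I,(x,y) in ((A,(390,220)),(B,(285,185))):
    hsv=cv2.cvtColor(I,cv2.COLOR_BGR2HSV); print(I[y-4:y+5:4,x-4:x+5:4].tolist())
    m=((hsv[...,2]>150)&(hsv[...,1]<60)).astype(np.uint8)
    n,l,s,c=cv2.connectedComponentsWithStats(m); k=l[y,x]; print(s[k],c[k])
    pts=np.argwhere(l==k)[:,::-1].astype(np.float32); print(cv2.minAreaRect(pts), cv2.approxPolyDP(cv2.convexHull(pts.astype(np.int32)),2,True).reshape(-1,2).tolist())
E
```

```text
[[[215, 226, 232], [228, 232, 233], [231, 234, 234]], [[188, 202, 210], [215, 227, 232], [226, 233, 234]], [[156, 169, 175], [181, 195, 203], [204, 220, 225]]]
[ 352  186   85   73 2015] [395.04317618 219.617866  ]
((394.93865966796875, 218.2270965576172), (95.88744354248047, 27.994213104248047), 40.46222686767578) [[434, 245], [420, 258], [352, 200], [353, 194], [361, 186], [368, 187], [435, 234]]
[[[234, 231, 231], [230, 232, 231], [217, 222, 227]], [[234, 233, 232], [222, 228, 231], [200, 210, 216]], [[226, 228, 229], [210, 217, 222], [182, 190, 198]]]
[ 261  151   48   70 1634] [283.01040392 184.95471236]
((281.93402099609375, 183.88031005859375), (28.679351806640625, 74.72295379638672), 23.57470703125) [[304, 153], [308, 160], [284, 215], [276, 220], [265, 217], [261, 213], [262, 194], [290, 152]]
```

View pics/c1.png

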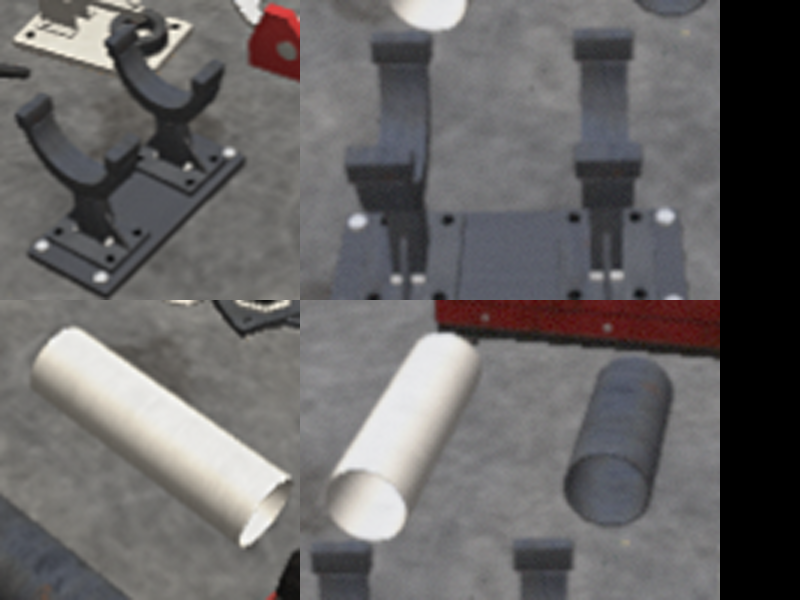

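```bash
cat >> h.py <<'E'
def axisplane(im,seed,ends,thr=140):
    """bisector plane (normal) of the two tangent planes of the pale tube's silhouette, half-angle"""
    I=im['pixels']; m=((I.min(2)>thr)).astype(np.uint8)
    n,l,s,c=cv2.connectedComponentsWithStats(m); k=l[seed[1],seed[0]]
    cn=max(cv2.findContours((l==k).astype(np.uint8),cv2.RETR_EXTERNAL,cv2.CHAIN_APPROX_NONE)[0],key=len).reshape(-1,2).astype(float)
    e0,e1=map(np.array,ends); u=(e1-e0)/np.linalg.norm(e1-e0); L=np.linalg.norm(e1-e0)
    t=(cn-e0)@u/L; v=(cn-e0)@[-u[1],u[0]]; ns=[]
    for sg in (1,-1):
        q=cn[(t>.25)&(t<.75)&(v*sg>0)]+sg*.5*np.array([-u[1],u[0]])
        o,d=ray(im,q); nn=np.linalg.svd(d)[2][2]; 
        mid=ray(im,[(e0+e1)/2])[1][0]; nn*=np.sign(nn@mid); ns.append(nn)
    o=np.array(im['T'])[:3,3]
    return o,(ns[0]-ns[1])/np.linalg.norm(ns[0]-ns[1]),np.arccos(-ns[0]@ns[1])/2,cn
E
python3 - <<'E'
from h import *
np.set_printoptions(precision=2,suppress=True)
a=load('s0');b=load('d0')
oa,na,ha,ca=axisplane(a,(390,220),[(358,193),(428,248)]); ob,nb,hb,cb=axisplane(b,(285,185),[(298,157),(273,208)])
d=np.cross(na,nb); d/=np.linalg.norm(d); d*=-np.sign(d[1])
p=np.linalg.lstsq(np.array([na,nb,d]),[na@oa,nb@ob,0],rcond=None)[0]
print('dir',d); 
for n,(o,h) in {'a':(oa,ha),'b':(ob,hb)}.items():
    w=p-o; dist=np.linalg.norm(w-(w@d)*d); print(n,'radius',dist*np.sin(h))
# axis ends: nearest point on axis to rays of end-centre pixels
for im,uv in ((a,(428,248.3)),(b,(272.7,208.3))):
    o,r=ray(im,[uv]); s=np.linalg.lstsq(np.c_[d,-r[0]],o-p,rcond=None)[0]; print(p+d*s[0], 'gap',np.linalg.norm(p+d*s[0]-o-r[0]*s[1]))
print('tips'); 
S=[(231.7,149.3),(261.7,162.3),(289.3,139)];D=[(332.3,260.7),(331,222.7),(264,223)]
print(tri(a,S,b,D)); print(onz(b,D+[(256.7,262.3)],143))
S=[(253.3,207.3),(296.7,166),(233.3,196.3)];D=[(351.7,282),(249.3,283.7),(355,309.3)]
print('bolts');print(tri(a,S,b,D))
print('barcorners'); print(onz(a,[(229.3,199),(255.7,211.7),(301,166.7)],12))
E
```

```text
dir [-0.07 -1.    0.05]
a radius 24.108706814535374
b radius 25.46388452163467
[ 619.31 -345.34   56.41] gap 9.638017930234364
[ 636.36 -110.06   45.55] gap 9.522415909540921
tips
[[459.7  134.7  138.94   3.65]
 [478.08  45.29 139.55   6.77]
 [583.82  64.12 138.16   1.55]]
[[457.17 140.07 143.  ]
 [473.96  52.1  143.  ]
 [580.59  70.78 143.  ]
 [562.93 161.52 143.  ]]
bolts
[[437.85  50.06  14.06   1.11]
 [617.42  83.86  12.96   1.7 ]
 [424.26 113.77  17.54   0.64]]
barcorners
[[414.11 118.41  12.  ]
 [434.38  35.95  12.  ]
 [625.43  74.28  12.  ]]
```

```bash
cat >> h.py <<'E'
def edges(im,ends,hw,sr=5,ts=np.linspace(.15,.85,25)):
    """silhouette edge points by strongest gradient; ends: axis pixels, hw: half width"""
    g=cv2.GaussianBlur(im['pixels'].astype(np.float32).mean(2),(0,0),.7)
    e0,e1=map(lambda x:np.array(x,float),ends); u=(e1-e0)/np.linalg.norm(e1-e0); n=np.array([-u[1],u[0]]); out=[]
    for sg in (1,-1):
        v=np.arange(hw-sr,hw+sr,.25); P=np.array([[e0+t*(e1-e0)+sg*x*n for x in v] for t in ts]).astype(np.float32)
        pr=cv2.remap(g,P[...,0],P[...,1],cv2.INTER_LINEAR); k=np.argmin(np.gradient(pr,axis=1),1)
        q=P[np.arange(len(ts)),k]; x,y,cx,cy=cv2.fitLine(q,cv2.DIST_HUBER,0,.01,.01).ravel()
        L=np.array([[cx-40*x,cy-40*y],[cx+40*x,cy+40*y]]); res=np.abs((q-[cx,cy])@[-y,x]); print('edge off',v[k].min(),v[k].max(),'res',np.median(res)); out.append(L)
    return out
def tubeplane(im,ends,hw,**k):
    ns=[]; mid=ray(im,[np.mean(ends,0)])[1][0]
    for L in edges(im,ends,hw,**k):
        o,d=ray(im,L); nn=np.cross(d[0],d[1]); nn/=np.linalg.norm(nn); ns.append(nn*np.sign(nn@mid))
    b=ns[0]-ns[1]
    return o,b/np.linalg.norm(b),np.arccos(-ns[0]@ns[1])/2
def axis(a,b):
    (oa,na,ha),(ob,nb,hb)=a,b
    d=np.cross(na,nb); d/=np.linalg.norm(d); d*=-np.sign(d[1])
    p=np.linalg.lstsq(np.array([na,nb,d]),[na@oa,nb@ob,0],rcond=None)[0]
    for o,h in ((oa,ha),(ob,hb)):
        w=p-o; print('radius',np.linalg.norm(w-(w@d)*d)*np.sin(h))
    return p,d
def onaxis(p,d,im,uv):
    o,r=ray(im,[uv]); s=np.linalg.lstsq(np.c_[d,-r[0]],o-p,rcond=None)[0]; q=p+d*s[0]
    return q,np.linalg.norm(q-o-r[0]*s[1])
E
python3 - <<'E'
from h import *
np.set_printoptions(precision=2,suppress=True)
a=load('s0');b=load('d0')
p,d=axis(tubeplane(a,[(358.5,194),(428,248)],13),tubeplane(b,[(300,158),(273,206)],14))
print('dir',d)
for im,uv in ((a,(428,248.3)),(b,(272.7,208.3))): print(onaxis(p,d,im,uv))
I=b['pixels'].mean(2); print(I[185,255:312].astype(int)); print(a['pixels'].mean(2)[205:250,393].astype(int))
E
```

```text
edge off 8.0 9.5 res 0.25617504
edge off 11.5 14.25 res 0.12300587
edge off 12.5 14.75 res 0.06779575
edge off 9.0 9.75 res 0.07014346
radius 28.862674323857956
radius 20.87676198998406
dir [-0.01 -1.   -0.06]
(array([ 624.57, -342.59,   44.82]), np.float64(7.07905793034273))
(array([628.12, -90.4 ,  59.32]), np.float64(8.12679605962914))
[132 131 131 127 125 122 122 126 126 128 128 123 127 157 205 229 233 233
 233 232 231 230 231 233 232 234 233 231 231 228 227 223 219 215 208 202
 192 180 172 158 145 128 113 105 104 111 124 128 128 128 128 124 125 123
 126 121 123]
[160 227 238 234 230 227 227 229 231 234 233 233 233 234 233 230 227 222
 217 211 204 195 185 175 166 156 145 133 119 108  98  94  92  93 106 119
 119 112 107 108 108 108 109 112 114]
```

```bash
sed -i 's/def edges(im,ends,hw,sr=5,/def edges(im,ends,hw,sr=5,dark=0,/; s/k=np.argmin(np.gradient(pr,axis=1),1)/k=np.argmin(np.gradient(pr,axis=1)*(-1 if sg==dark else 1),1)/' h.py
python3 - <<'E'
from h import *
np.set_printoptions(precision=2,suppress=True)
a=load('s0');b=load('d0')
p,d=axis(tubeplane(a,[(358.5,194),(428,248)],13,dark=1),tubeplane(b,[(300,158),(273,206)],14,dark=-1))
print('dir',d)
for im,uv in ((a,(428,248.3)),(b,(272.7,208.3))): print(onaxis(p,d,im,uv))
E
```

```text
edge off 14.0 15.25 res 0.15750025
edge off 11.5 14.25 res 0.12300587
edge off 12.5 14.75 res 0.06779575
edge off 13.0 14.25 res 0.17376852
radius 31.52055189804811
radius 31.51547674004902
dir [-0.04 -1.   -0.01]
(array([ 624.05, -340.79,   35.92]), np.float64(1.4147828221169678))
(array([ 632.47, -115.68,   37.86]), np.float64(2.637293750892537))
```

Request:
step_arm(deltas=[[[0,0,-0.4],[0,0,0],1],[[0,0,-0.4],[0,0,0],1],[[0,0,-0.4],[0,0,0],1],[[0,0,-0.4],[0,0,0],1],[[-1,-0.96,-0.4],[0,0,0.2],1],[[-1,-0.96,-0.4],[0,0,0.2],1],[[-1,-0.96,-0.4],[0,0,0.2],1],[[-1,-0.96,-0.4],[0,0,0.2],1],[[-1,-0.96,-0.4],[0,0,0.2],1],[[-1,-0.96,-0.4],[0,0,0.2],1],[[-1,-0.96,-0.4],[0,0,0.2],1],[[-1,-0.96,-0.4],[0,0,0.2],1],[[-1,-0.96,-0.4],[0,0,0.2],1],[[-1,-0.96,-0.4],[0,0,0.2],1],[[-1,-0.96,-0.4],[0,0,0.2],1],[[-1,-0.96,-0.4],[0,0,0.2],1],[[-1,-0.96,-0.4],[0,0,0.2],1]])

```text
t: 1.57
ee_pos: [389.7, 227.2, 342.5]
orientation: [-0.954, -2.993, -0.0]
ft_force: [-0.2, 0.1, -0.6]
width: 87.6
grasp_force: 0.0
```

```bash
cat >> h.py <<'E'
from scipy.spatial.transform import Rotation as Ro
def down(th): 
    c,s=np.cos(th),np.sin(th); return Ro.from_matrix(np.array([[-s,c,0],[c,s,0],[0,0,-1.]]))
def delta(xyz,th):
    o=get_obs(); R=Ro.from_rotvec(o['orientation']); 
    return np.round(R.inv().apply(np.array(xyz)-o['ee_pos'])/300,3),np.round((R.inv()*down(th)).as_rotvec()/1.5,3)
E
python3 - <<'E'
from h import *
snap('wrist','w1'); print(delta([620,-180,330],np.radians(-2.1)),get_obs()['qpos'])
E
```

```text
(array([-1.412, -0.666,  0.041]), array([-0.   , -0.   ,  0.661])) [ 5.02708801e-01  2.42742219e-02  1.85987430e+00  4.72136746e-04
  1.25766499e+00 -4.52898247e-01]
```

View pics/w1.png

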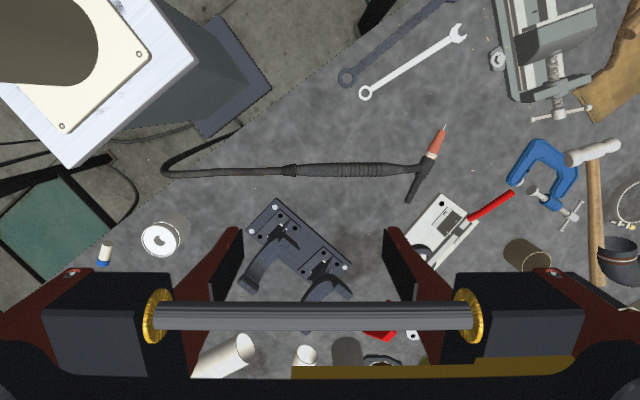

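```bash
python3 - <<'E'
from h import *
np.set_printoptions(precision=1,suppress=True)
w=load('w1'); I=w['pixels'].astype(int); x0,y0=235,190
m=(I[190:290,235:360].min(2)>150).astype(np.uint8)
n,l,s,c=cv2.connectedComponentsWithStats(m)
for k in range(1,n):
    if s[k,4]>=3: u=c[k]+[x0,y0]; print(s[k,4],u,onz(w,[u],14)[0])
E
```

```text
22 [274.3 206.9] [425.7 114.5  14. ]
5 [280.6 224.4] [460.  102.7  14. ]
20 [250.9 230.9] [438.2  49.   14. ]
4 [323.5 261. ] [570.2 124.   14. ]
17 [344.2 267.2] [605.3 149.3  14. ]
```

Request:
step_arm(deltas=[[[-1,-0.48,0.04],[0,0,0.45],1],[[-1,-0.48,0.04],[0,0,0.45],1],[[-1,-0.48,0.04],[0,0,0.45],1],[[-1,-0.48,0.04],[0,0,0.45],1],[[-1,-0.48,0.04],[0,0,0.45],1],[[-1,-0.48,0.04],[0,0,0.45],1],[[-1,-0.48,0.04],[0,0,0.45],1],[[-1,-0.48,0.04],[0,0,0.45],1],[[-1,-0.48,0.04],[0,0,0.45],1],[[-1,-0.48,0.04],[0,0,0.45],1],[[-1,-0.48,0.04],[0,0,0.45],1],[[-1,-0.48,0.04],[0,0,0.45],1]])

```text
t: 2.62
ee_pos: [551.1, -61.6, 330.5]
orientation: [-1.886, -2.512, 0.0]
ft_force: [-0.9, 0.7, -0.2]
width: 88.0
grasp_force: 0.0
```

```bash
python3 - <<'E'
from h import *
print(delta([628,-228,200],np.radians(-2.1)),get_obs()['qpos'])
E
```

```text
(array([-0.604,  0.092,  0.435]), array([-0.   , -0.   ,  0.213])) [-1.33044839e-01  2.09593051e-01  1.67418054e+00  3.73741637e-04
  1.25848785e+00 -4.15734102e-01]
```

Request:
step_arm(deltas=[[[-0.604,0.092,0.15],[0,0,0.213],1],[[-0.604,0.092,0.15],[0,0,0.213],1],[[-0.604,0.092,0.15],[0,0,0.213],1],[[-0.604,0.092,0.15],[0,0,0.213],1],[[-0.604,0.092,0.15],[0,0,0.213],1],[[-0.604,0.092,0.435],[0,0,0.213],1],[[-0.604,0.092,0.435],[0,0,0.213],1],[[-0.604,0.092,0.435],[0,0,0.213],1],[[-0.604,0.092,0.435],[0,0,0.213],1],[[-0.604,0.092,0.435],[0,0,0.213],1]])

```text
t: 3.45
ee_pos: [629.2, -229.1, 202.2]
orientation: [2.262, 2.178, 0.001]
ft_force: [-0.1, 0.1, 0.6]
width: 87.9
grasp_force: 0.0
```

```bash
python3 - <<'E'
from h import *
snap('wrist','w2');snap('scene','s2');snap('side','d2')
v=[cv2.imread(f'pics/{f}.png') for f in ('w2','s2','d2')]
t=np.vstack([cv2.resize(v[0],(480,300)),cv2.resize(v[1][100:300,260:580],(480,300))])
cv2.imwrite('pics/c2.png',np.hstack([t,cv2.resize(v[2][60:260,200:420],(320,300)).repeat(1,0) if 0 else np.vstack([cv2.resize(v[2][80:280,200:413],(320,300)),np.zeros((300,320,3),np.uint8)])]))
print(delta([628,-228,13],np.radians(-2.1)))
E
```

```text
(array([ 0.008, -0.009,  0.635]), array([ 0.003,  0.001, -0.001]))
```

View pics/c2.png

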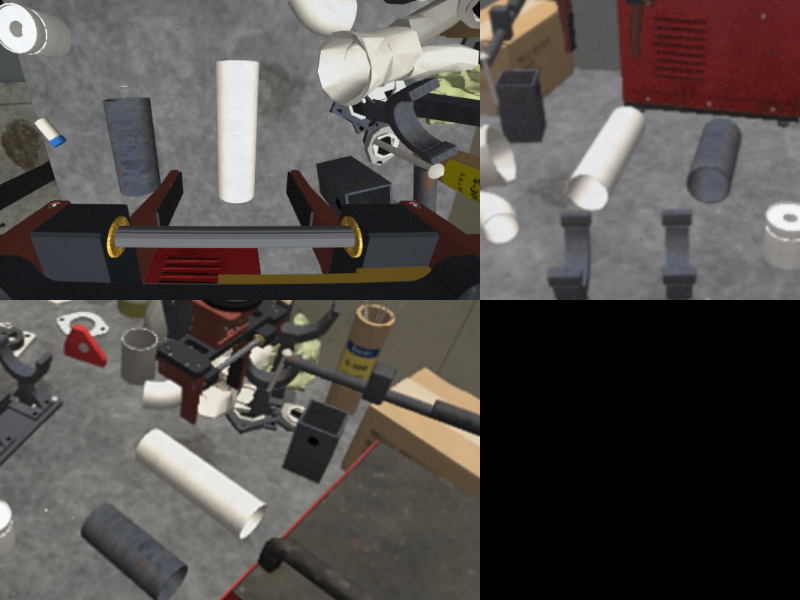

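```bash
python3 - <<'E'
from h import *
np.set_printoptions(precision=1,suppress=True)
w=load('w2'); I=w['pixels'].astype(int); m=(I.min(2)>160).astype(np.uint8)
n,l,s,c=cv2.connectedComponentsWithStats(m); k=l[170,317]; print(s[k])
ys,xs=np.where(l==k); 
t=(xs[ys<ys.min()+2].mean(),ys.min()-.5);b=(xs[ys>ys.max()-2].mean(),ys.max()+.5)
print(t,b,onz(w,[t,b],64), np.array(w['T'])[:3,3])
p,d=axis(tubeplane(w,[t,b],27,sr=8),tubeplane(load('s0'),[(358.5,194),(428,248)],13,dark=1))
for e in (t,b): print(onaxis(p,d,w,e))
print(d)
E
```

```text
[ 290   80   55  191 9376]
(np.float64(316.23943661971833), np.float64(79.5)) (np.float64(315.0), np.float64(270.5)) [[ 636.4 -122.6   64. ]
 [ 627.3 -338.    64. ]] [ 631.5 -146.5  364.9]
edge off 24.5 27.5 res 0.16273905
edge off 24.0 27.75 res 0.32472217
edge off 14.0 15.25 res 0.15750025
edge off 11.5 14.25 res 0.12300587
radius 30.93921419025884
radius 31.632743067211205
(array([ 636.9, -120.1,   31.4]), np.float64(0.057533525392090015))
(array([ 626.5, -358.7,   31.4]), np.float64(0.3941943238166131))
[-0. -1.  0.]
```

Request:
step_arm(deltas=[[[-0.007,0.01,0.3],[0,0,0.003],1],[[-0.007,0.01,0.3],[0,0,0.003],1],[[-0.007,0.01,0.3],[0,0,0.003],1],[[-0.007,0.01,0.4],[0,0,0.003],1],[[-0.007,0.01,0.46],[0,0,0.003],1],[[-0.007,0.01,0.52],[0,0,0.003],1],[[-0.007,0.01,0.57],[0,0,0.003],1],[[-0.007,0.01,0.62],[0,0,0.003],1],[[-0.007,0.01,0.62],[0,0,0.003],1],[[-0.007,0.01,0.62],[0,0,0.003],1]])

```text
t: 4.43
ee_pos: [631.1, -232.4, 14.4]
orientation: [-2.269, -2.172, 0.0]
ft_force: [0.6, -0.7, 0.6]
width: 88.1
grasp_force: 0.0
```

Close, then lift gently.

Request:
step_arm(deltas=[[[0,0,0],[0,0,0],-1],[[0,0,0],[0,0,0],-1],[[0,0,0],[0,0,0],-1],[[0,0,0],[0,0,0],-1],[[0,0,0],[0,0,0],-1],[[0,0,0],[0,0,0],-1],[[0,0,0],[0,0,0],-1],[[0,0,0],[0,0,0],-1]])

```text
t: 5.1
ee_pos: [632.0, -232.7, 15.1]
orientation: [2.268, 2.171, 0.001]
ft_force: [1.8, 0.9, 6.4]
width: 62.9
grasp_force: 30.0
```

Request:
step_arm(deltas=[[[0,0,-0.05],[0,0,0],-1],[[0,0,-0.1],[0,0,0],-1],[[0,0,-0.18],[0,0,0],-1],[[0,0,-0.26],[0,0,0],-1],[[0,0,-0.34],[0,0,0],-1],[[0,0,-0.42],[0,0,0],-1],[[0,0,-0.5],[0,0,0],-1],[[0,0,-0.58],[0,0,0],-1],[[0,0,-0.66],[0,0,0],-1],[[0,0,-0.7],[0,0,0],-1],[[0,0,-0.7],[0,0,0],-1],[[0,0,-0.7],[0,0,0],-1]])

```text
t: 6.1
ee_pos: [630.7, -232.3, 224.3]
orientation: [2.27, 2.172, 0.0]
ft_force: [-0.0, -0.2, -5.5]
width: 62.7
grasp_force: 30.0
```

```bash
python3 - <<'E'
from h import *
snap('wrist','w3');snap('scene','s3');snap('side','d3')
v=[cv2.imread(f'pics/{f}.png') for f in ('w3','s3','d3')]
t=np.vstack([cv2.resize(v[0],(400,300)),cv2.resize(v[1],(400,300))])
cv2.imwrite('pics/c3.png',np.hstack([t,np.vstack([cv2.resize(v[2],(400,300)),np.zeros((300,400,3),np.uint8)])]))
print(get_obs()); print(delta([521.5,99,220],0.19-np.pi/2))
E
```

```text
{'t': 6.25, 'qpos': array([-3.70572139e-01,  4.93056943e-01,  1.51797698e+00, -7.03266133e-05,
        1.13426074e+00, -3.26580528e-01]), 'qvel': array([-0.00037231,  0.00594525, -0.00531648,  0.00047847, -0.00044713,
       -0.00179354]), 'joint_torque': array([-1.51676442e-03, -6.41220260e+01, -3.08859587e+01,  7.42371753e-02,
        4.03064210e-02,  6.55996541e-05]), 'ee_pos': array([ 629.77261089, -231.93478968,  222.0346281 ]), 'orientation': array([-2.26732538, -2.16977823,  0.00254808]), 'ft_force': array([-0.62005057,  0.13235174, -5.71721942]), 'moment': array([-0.07220094,  0.13828011, -0.05426346]), 'grasp_force': 29.999022359559255, 'width': 63.16065468015181}
(array([ 1.086, -0.409,  0.009]), array([-0.002,  0.001,  0.891]))
```

View pics/c3.png

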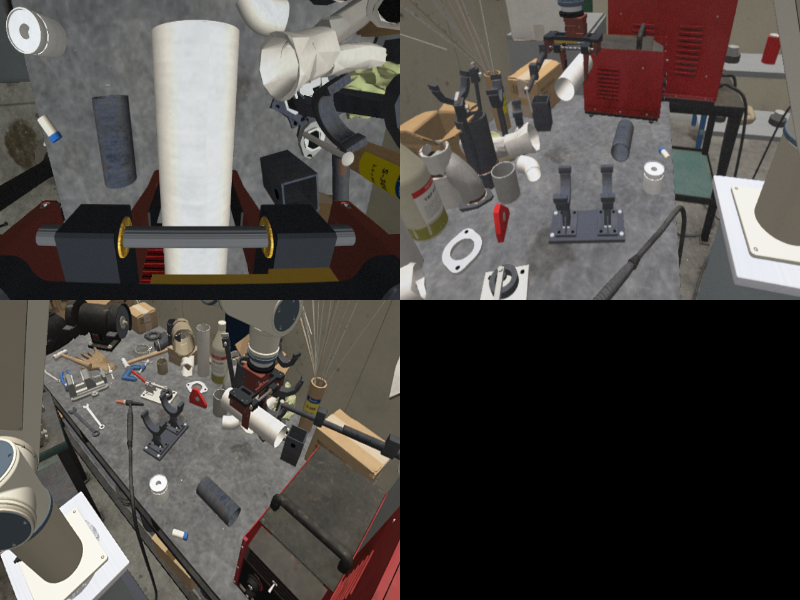

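Request:
step_arm(deltas=[[[0.08,-0.03,0],[0,0,0],-1],[[0.18,-0.07,0],[0,0,0],-1],[[0.28,-0.106,0],[0,0,0],-1],[[0.38,-0.145,0],[0,0,0],-1],[[0.48,-0.18,0],[0,0,0],-1],[[0.58,-0.22,0],[0,0,0],-1],[[0.68,-0.26,0],[0,0,0],-1],[[0.78,-0.3,0],[0,0,0],-1],[[0.88,-0.335,0],[0,0,0],-1],[[0.95,-0.36,0],[0,0,0],-1],[[1,-0.38,0],[0,0,0],-1],[[1,-0.38,0],[0,0,0.05],-1],[[1,-0.38,0],[0,0,0.12],-1],[[1,-0.38,0],[0,0,0.19],-1],[[1,-0.38,0],[0,0,0.26],-1],[[1,-0.38,0],[0,0,0.33],-1],[[1,-0.38,0],[0,0,0.4],-1],[[1,-0.38,0],[0,0,0.45],-1],[[1,-0.38,0],[0,0,0.45],-1]])

```text
t: 7.83
ee_pos: [529.5, 72.2, 222.8]
orientation: [-2.862, -1.294, 0.004]
ft_force: [-0.6, 0.2, -4.8]
width: 63.2
grasp_force: 30.0
```

```bash
python3 - <<'E'
from h import *
print(get_obs()['qpos'],delta([521.5,99,220],0.19-np.pi/2))
E
```

```text
[ 1.13256021e-01  2.91779144e-01  1.82822164e+00 -1.13667215e-05
  1.02418926e+00  8.34922464e-01] (array([ 0.049, -0.079,  0.009]), array([-0.001,  0.002,  0.439]))
```

Request:
step_arm(deltas=[[[0.049,-0.079,0],[0,0,0.06],-1],[[0.049,-0.079,0],[0,0,0.13],-1],[[0.049,-0.079,0],[0,0,0.2],-1],[[0.049,-0.079,0],[0,0,0.27],-1],[[0.049,-0.079,0],[0,0,0.34],-1],[[0.049,-0.079,0],[0,0,0.4],-1],[[0.049,-0.079,0],[0,0,0.439],-1],[[0.049,-0.079,0],[0,0,0.439],-1],[[0.049,-0.079,0],[0,0,0.439],-1],[[0.049,-0.079,0],[0,0,0.439],-1]])

```text
t: 8.67
ee_pos: [521.9, 98.9, 223.7]
orientation: [3.126, 0.308, -0.001]
ft_force: [0.3, 0.4, -5.5]
width: 62.7
grasp_force: 30.0
```

```bash
python3 - <<'E'
from h import *
print(get_obs()['ee_pos'])
snap('wrist','w4');snap('scene','s4');snap('side','d4')
v=[cv2.imread(f'pics/{f}.png') for f in ('w4','s4','d4')]
r=lambda I,w,h: cv2.resize(I,(w,h),interpolation=cv2.INTER_CUBIC)
t=np.vstack([r(v[0],400,250),r(v[1][60:235,190:390],400,350)])
cv2.imwrite('pics/c4.png',np.hstack([t,np.vstack([r(v[2][100:340,180:440],400,370),np.zeros((230,400,3),np.uint8)])]))
E
```

```text
[521.92554425  98.93838449 223.70473494]
```

View pics/c4.png

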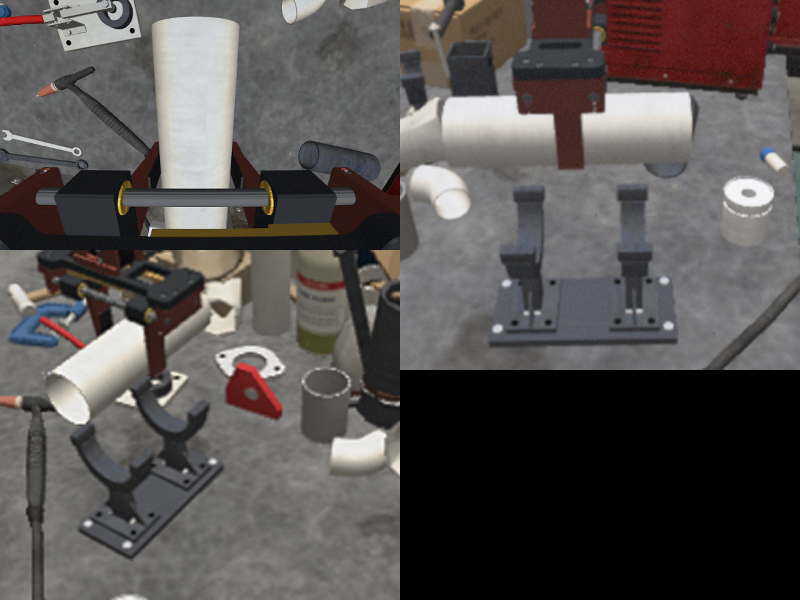

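```bash
python3 - <<'E'
from h import *
np.set_printoptions(precision=1,suppress=True)
s=load('s4');d=load('d4');c=np.array([521.7,99]);u=np.array([np.cos(.19),np.sin(.19)]);n=np.array([-u[1],u[0]])
def rep(q): q=np.asarray(q); print(q,'along',(q[:2]-c)@u,'across',(q[:2]-c)@n)
rep(onz(s,[(224,135)],241)[0])
L=[(180+(443-400)*.65,100+130*.6486),(180+(691-400)*.65,100+127*.6486)]
for q in onz(d,L,241): rep(q)
# saddle spans side view: top inner/outer x of tips +y, centre of saddles
for q in onz(d,[(180+(520-400)*.65,100+254*.6486),(180+(635-400)*.65,100+250*.6486)],143): rep(q)
E
```

```text
[418.1  73.3 241. ] along -106.63766329519052 across -5.709675526060193
[637.3 120.  241. ] along 117.46399027542763 across -1.1607405940033133
[415.1  78.5 241. ] along -108.5616776296474 across 0.029141855188680763
[559.5 166.  143. ] along 49.79082950259321 across 58.702310127856315
[456.  142.9 143. ] along -56.17259751097496 across 55.54414114597769
```

Request:
step_arm(deltas=[[[-0.01,0,0.05],[0,0,0],-1],[[-0.01,0,0.1],[0,0,0],-1],[[-0.01,0,0.15],[0,0,0],-1],[[-0.01,0,0.2],[0,0,0],-1],[[-0.01,0,0.24],[0,0,0],-1],[[-0.01,0,0.27],[0,0,0],-1],[[-0.01,0,0.3],[0,0,0],-1],[[-0.01,0,0.32],[0,0,0],-1],[[-0.01,0,0.34],[0,0,0],-1],[[-0.01,0,0.35],[0,0,0],-1],[[-0.01,0,0.355],[0,0,0],-1],[[-0.01,0,0.36],[0,0,0],-1],[[-0.01,0,0.36],[0,0,0],-1]])

```text
t: 9.9
ee_pos: [519.4, 98.4, 116.3]
orientation: [-3.127, -0.303, -0.001]
ft_force: [-0.2, 0.2, -5.4]
width: 63.3
grasp_force: 30.0
```

Still free; lower slowly by small steps.

Request:
step_arm(deltas=[[[0,0,0.005],[0,0,0],-1],[[0,0,0.01],[0,0,0],-1],[[0,0,0.013],[0,0,0],-1],[[0,0,0.013],[0,0,0],-1],[[0,0,0.013],[0,0,0],-1]])

```text
t: 10.32
ee_pos: [519.2, 98.4, 112.3]
orientation: [3.127, 0.303, 0.0]
ft_force: [0.2, 0.3, -6.3]
width: 63.2
grasp_force: 30.0
```

Request:
step_arm(deltas=[[[0,0,0.003],[0,0,0],-1],[[0,0,0.006],[0,0,0],-1],[[0,0,0.006],[0,0,0],-1],[[0,0,0.006],[0,0,0],-1]])

```text
t: 10.65
ee_pos: [519.4, 98.4, 111.0]
orientation: [-3.127, -0.303, -0.001]
ft_force: [-2.7, 0.4, 1.0]
width: 63.1
grasp_force: 30.0
```

Request:
step_arm(deltas=[[[0,0,0.004],[0,0,0],-1],[[0,0,0.004],[0,0,0],-1],[[0,0,0.004],[0,0,0],-1]])

```text
t: 10.9
ee_pos: [519.5, 98.5, 110.8]
orientation: [3.127, 0.303, 0.001]
ft_force: [-5.4, -0.4, 15.8]
width: 63.0
grasp_force: 30.0
```

```bash
python3 - <<'E'
from h import *
o=get_obs(); print(o['moment'],o['ft_force'],o['ee_pos'])
snap('scene','s5');snap('side','d5')
v=[cv2.imread(f'pics/{f}.png') for f in ('s5','d5')]
r=lambda I: cv2.resize(I,(400,350),interpolation=cv2.INTER_CUBIC)
cv2.imwrite('pics/c5.png',np.hstack([r(v[0][70:245,180:380]),r(v[1][160:335,200:400])]))
E
```

```text
[-0.3397783   1.14249731  0.01381352] [-5.43737794 -0.41291318 15.80265777] [519.46377252  98.45914962 110.79949918]
```

View pics/c5.png

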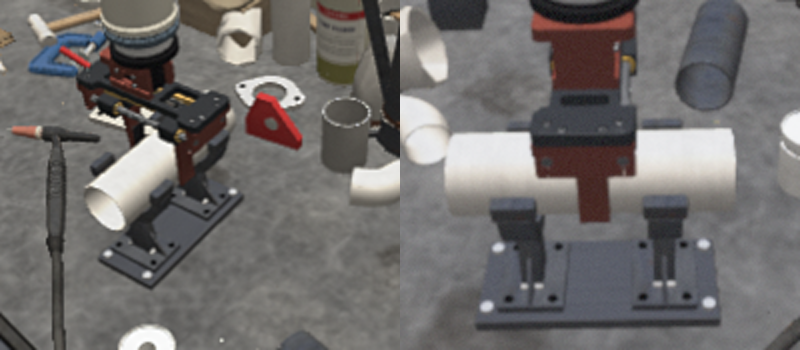

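Request:
step_arm(deltas=[[[0,0,-0.005],[0,0,0],-1],[[0,0,-0.005],[0,0,0],1],[[0,0,-0.005],[0,0,0],1],[[0,0,-0.005],[0,0,0],1],[[0,0,-0.005],[0,0,0],1],[[0,0,-0.005],[0,0,0],1],[[0,0,-0.005],[0,0,0],1],[[0,0,-0.005],[0,0,0],1]])

```text
t: 11.67
ee_pos: [519.3, 98.4, 110.7]
orientation: [3.127, 0.303, -0.0]
ft_force: [0.0, 0.3, -0.2]
width: 88.0
grasp_force: 0.0
```

Request:
step_arm(deltas=[[[0,0,-0.05],[0,0,0],1],[[0,0,-0.1],[0,0,0],1],[[0,0,-0.17],[0,0,0],1],[[0,0,-0.25],[0,0,0],1],[[0,0,-0.33],[0,0,0],1],[[0,0,-0.41],[0,0,0],1],[[0,0,-0.48],[0,0,0],1],[[0,0,-0.5],[0,0,0],1],[[0,0,-0.5],[0,0,0],1],[[0,0,-0.5],[0,0,0],1]])

```text
t: 12.5
ee_pos: [518.9, 98.3, 260.0]
orientation: [3.127, 0.303, -0.001]
ft_force: [0.3, -0.2, -0.4]
width: 88.1
grasp_force: 0.0
```

```bash
python3 - <<'E'
from h import *
snap('scene','s6');snap('side','d6');w=snap('wrist','w6')
v=[cv2.imread(f'pics/{f}.png') for f in ('s6','d6','w6')]
r=lambda I: cv2.resize(I,(400,300),interpolation=cv2.INTER_CUBIC)
cv2.imwrite('pics/c6.png',np.vstack([np.hstack([r(v[0][70:220,180:380]),r(v[1][160:310,200:400])]),np.hstack([r(v[2]),r(v[2])*0])]))
E
```

```text
(no output)
```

View pics/c6.png

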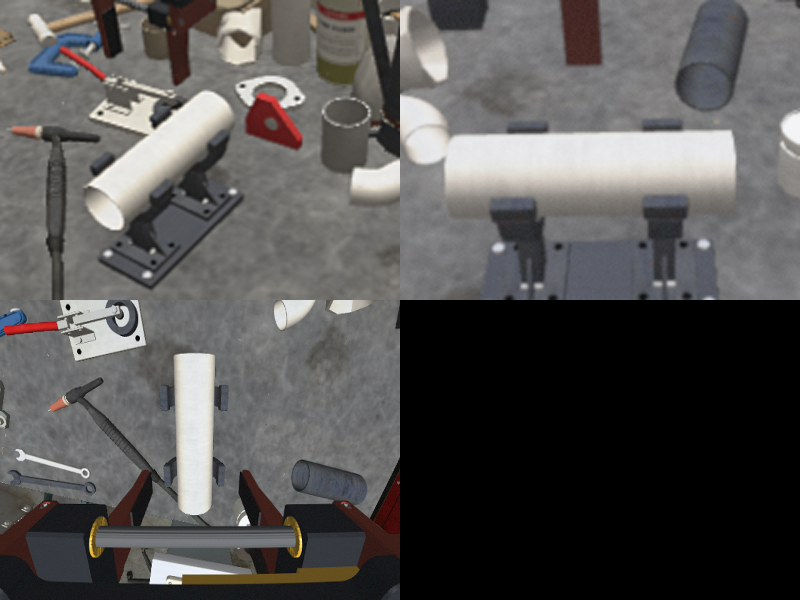

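The tube sits in both saddles: in the side crop it sticks out 68 px at one end and 70 px at the other. The gripper is clear and the black tube hasn't moved.

```bash
python3 -c "
from workcell import *
print(close_job())"
```

```text
the job is handed in; nothing more can be done
None
```

I laid the long tube in both saddles, sticking out about equally at each end, let go at about 12 s and handed the job in; the last pictures show it seated, the gripper clear and the black tube where it was, but the hand-in gave no verdict.

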